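# Clear the container, then extend the tile brush

## Robot

A 6-joint arm with a two-finger parallel gripper is mounted at the origin on the work surface. World frame = base frame: x ahead of the robot, y to its left, z up, the work surface at z = 0. Lengths are in m, angles in rad, forces in N, time in s.
With the tool pointing down it reaches from about 0.25 to 0.725 m from the base axis. Payload 4 kg.
Tool frame: the origin (TCP) lies on the centre line of the jaws, within the pads' length; the fingertips stand 17 mm ahead of it and the grasp point (between the pads) lies 2 mm behind it; z points along the fingers, y is the line along which they close (so a half turn about z gives the same grasp; the last joint's range is limited). The gripper opens to 85 mm and grips with 20 to 120 N. Pads are 22 mm wide; open, the fingers measure 114 mm over their backs; the gripper's body (76 mm by 85 mm) begins 54 mm behind the grasp point. The pads swing forward as they close: fully open they stand 13 mm farther back than shut.
Start: joints at [1.189, 0.241, 0.005, 1.335, 0, 1.571], TCP at [0.186, 0.464, 0.248] pointing down, gripper open.
Joint ranges: [-2.72, 2.72], [-1.05, 1.87], [-1.09, 1.28], [-1.99, 2.15], [-1.42, 1.44], [-3.14, 3.14]. Speed limits (rad/s): [2.79, 2.79, 3.14, 3.14, 3.14, 3.14].

## Interface

Orientations are given as a unit quaternion [x, y, z, w].
In Python, from workcell import bot, camera, get_calibration gives the robot as it stands.
- The arm moves only by the tool apply_moves, never from a script. Its argument "steps" is a list of rows, each a list of 3 entries, a list of its own where there are three numbers: the shift along the tool's x, y, z as a fraction of full scale, then the turn, a rotation vector about the tool's x, y, z as a fraction of full scale, then the opening, from 0 (shut) to 1 (fully open). A call has exactly 8 rows; each row shifts and turns the commanded pose from where the row before left it, along the tool's axes as they then stand; what a row does not reach is not made up. Full scale, the value 1, is 20 cm for a shift and pi rad for a turn. A row lasts 1/12 s, in which the tool goes at most 41.7 mm and 7.16 degrees, less where a joint would pass 70% of its speed; a pose out of reach is approached as far as the arm can. A call with a number of a shift or a turn outside -1 to 1 is refused whole. A call with a gripper value outside its range is refused whole. The fingers move at their own pace and stop on an object; the grip force is fixed at half the most. Time passes only in rows, so rows that do not move let the fingers close, or fill a call up. It gives the time, the measured TCP pose, the force, the opening and the grip force at its end, in the units of the state.
- bot.get_obs(): the state, without advancing time (a new reading comes with each control period).
- camera(name): name is "scene" or "top" or "wrist"; returns (picture, depth): 384x512x3 uint8, red, green, blue; 384x512 float32, m along the optical axis (not along the pixel's ray), 0 where there is no reading.
- get_calibration(name): a dict with "fov_y" (degrees; the focal length in pixels is half the picture's height over the tangent of half this angle, whatever the lens; pixels are square), "cx", "cy" (the principal point, pixels), "rvec" (rotation vector, rad) and "tvec" (3), from world to camera coordinates, as OpenCV has them. Camera axes: x right, y down, z forward; pixel columns grow to the right and rows downward; lengths in m; the calibration is good to about 2 mm. The wrist camera is an equidistant fisheye: a pixel r from the principal point sees the ray r / f radians off the axis. A picture is of the moment at which its call begins: read the wrist's pose just before it. get_calibration takes no time and is no camera call; for the wrist camera it gives the pose at the moment of the call.
- bot.job_done(): hands the job in; it is judged then, once.
The state is a dict: "clock": time; "joint_pos": joint angles; "joint_vel": joint speeds; "tau": joint torques, N m; "eef_pos": TCP position; "tool_rot": TCP orientation; "ft_force": force on the tool from outside, world axes, zero at the start; "ft_torque": the same for the moment, N m; "grip_width": finger opening in m; "grasp_force": force on a finger pad.
Only numpy, scipy, OpenCV 4.12 (cv2) and the standard library are available. Lean on these libraries where they do the work, as an engineer would, in place of code of your own. Each camera call takes 0.05 s, during which the arm holds its last target. There are 200 camera calls.

## Task

I want to scrub the tiles behind the stove, but one steel container has been left hard against the telescopic brush: set it down gently, upright, in the gap between the other two on the wooden tray. Then press in the orange button on the brush's handle and pull the handle up past the first stop to the second, and let the button spring back out so that it locks there. Take the handle without pressing the button, lift the brush out of its dock and finish still holding it upright, head down and at rest, clear above the dock; leave everything else where it stands.

Things in the scene. Friction and masses are not known exactly. Their poses are not given: they have to be found in the camera images.
- can_a_mid (a point): the slim steel container left by the brush's button side, about 70 mm from the brush's axis, so no finger fits in to the button. 64 mm across, 209 mm tall; point on its axis half-way up (104.5 mm), z up. Lid (fast, 67 mm across) ends 185 mm above the underside; on it a black knob, 20 mm across, 24 mm tall. About 0.35 kg, scatter 30%.
- tray_in (a point): centre of the inner floor of the fixed wooden tray, the middle of the gap where the container belongs; x along the tray, z up. Outside 330 x 100 mm, inside 318 x 88 mm, floor 6 mm and lip 16 mm above the worktop. The two other containers stand about 105 mm either side along x.
- can_b_mid (a point): a like container (same size and point) on the tray, 105 mm along the tray's -x from the gap; to stay there.
- can_c_mid (a point): a like container (same size and point) on the tray, 105 mm along the tray's +x from the gap; to stay there.
- dock: the brush's fixed dock, foot plate 64 x 92 mm, white socket 40 x 66 mm inside, 48 x 74 mm outside, floor 8 mm and rim 36 mm above the worktop; origin at the centre of its underside, x towards the button side, z up.
- brush_foot (a point): middle of the underside of the loose brush's bristles; z along the tube to the handle (up at the start), x to the button side. It stands head down in the dock, foot 8 mm above the worktop: head 34 x 60 mm (x, y), 36 mm tall, aluminium outer tube 26 mm across up to 138 mm, then the handle. Head and tube 0.30 kg (scatter 15%), handle 0.08 kg.
- handle_mid (a point): centre of the brush's black rubber grip, 30 x 30 mm, 70 mm tall along z; x points to the button side. 175 mm above brush_foot when pushed in, 245 mm at the second stop. Gripped on its two y faces, the button stays untouched.
- button_face (a point): centre of the outer face of the round orange button, 16 mm across, 3 mm above the grip's centre; x points straight out of it. It stands 6.5 mm proud of the grip, 21.5 mm from the axis, and moves straight in; gripping the handle across x, one finger on the button, pushes it flush.
- button (a joint): how far the button is in (m): 0 = fully out, 0.0065 = flush; spring 2.6 N at first, 7 N flush. Beyond about 0.005 the locking pin is free of the tube; less, and it drops into the next hole it meets. Released off a hole, the button stays about 0.0045 in; fully out means locked in a hole.
- handle (a joint): how far the handle is pulled out of the tube (m): 0 = in (locked there at the start), 0.035 = first stop, 0.070 = second stop, 0.071 = end of travel. Sliding friction 1.5 N: it stays where left, and the head's weight keeps it in the dock while the handle slides. Pulled past the end, or with the button out, the whole brush rises.
- scoop_mid (a point): middle of a loose red plastic scoop, 160 mm long, 46 mm wide, 32 mm tall, lying between dock and tray; leave alone.
- pan_lid_mid (a point): middle of a loose steel saucepan lid, 162 mm across, 42 mm tall with its knob, on the worktop; leave alone.
- cruet_mid (a point): a loose green glass cruet, 64 mm across, 150 mm tall; point on its axis 60 mm up; leave alone.
- bowl_mid (a point): a loose white bowl, 120 mm across, 50 mm tall; point on its axis 25 mm up; leave alone.
- jar_mid (a point): a loose amber jar with a yellow lid, 72 mm across, 110 mm tall; point on its axis half-way up; leave alone.
Mind the look-alikes: they are no part of the job. What is shaped like the part that bears can_a_mid but pink is not meant. Of the things that look like the part that bears brush_foot, the larger one is meant.

How it is judged:
By the outcome, as a careful person would: the job done as asked, in the order asked, and still so for the second after the job is handed in, while the arm keeps its last pose, push and grip.
It also fails if it takes over 66 s, if anything falls off the work surface, if the arm or the gripper's body presses on something with over 40 N, if the wrist force passes 120 N, or if a joint passes its speed limit or range.

## Working session

There is one attempt and no reset: what is moved stays moved. The work goes in short steps, Python scripts to look and compute and a tool call to move; the robot and the scene stay as the last step left them, time stands still between calls to the robot, and variables do not carry over. Pictures are saved under pics/ and viewed, at most 12 in all, crops included, and the job is handed in when it is done.

Besides the shell and the picture viewer there is one more tool, called after ">>>" as name(argument=value, ...) on one line, values as JSON. apply_moves: Moves the arm, as the interface text tells. Its arguments: {"type":"object","properties":{"steps":{"type":"array"}},"required":["steps"]}

```bash
ls; mkdir -p pics
cat > h.py <<'E'
import numpy as np,cv2
from workcell import bot,camera,get_calibration
from scipy.spatial.transform import Rotation as R
def cal(n):
    c=get_calibration(n);f=192/np.tan(np.radians(c['fov_y'])/2)
    return f,c['cx'],c['cy'],R.from_rotvec(np.ravel(c['rvec'])).as_matrix(),np.ravel(c['tvec'])
def cloud(n,depth):
    f,cx,cy,Rm,t=cal(n)
    v,u=np.mgrid[:384,:512]
    P=np.stack([(u-cx)/f*depth,(v-cy)/f*depth,depth],-1)
    return (P-t)@Rm
def onplane(n,u,v,z):
    f,cx,cy,Rm,t=cal(n)
    d=Rm.T@np.array([(u-cx)/f,(v-cy)/f,1]);o=-Rm.T@t
    return o+d*(z-o[2])/d[2]
E
python3 - <<'E'
from h import *
for n in ['scene','top']:
    p,d=camera(n); np.savez(n+'.npz',p=p,d=d)
    cv2.imwrite(f'pics/{n}0.png',cv2.resize(p[:,:,::-1],(800,600),interpolation=cv2.INTER_CUBIC))
    f,cx,cy,Rm,t=cal(n);print(n,f,cx,cy,-Rm.T@t)
print(bot.get_obs())
E
```

```text
pics
scene 362.55864155101926 257.31839987835383 191.7522547098338 [ 0.97601465 -0.61233391  1.10791689]
top 491.5008877141252 251.4723653737875 197.5816310725576 [ 0.17076949 -0.02903565  2.14326967]
{'clock': 0.1, 'joint_pos': array([1.18899716e+00, 2.41358977e-01, 3.88642048e-03, 1.33521314e+00,
       9.71004859e-06, 1.57081013e+00]), 'joint_vel': array([ 0.00137785, -0.00163011,  0.00314841,  0.00013385,  0.00135824,
       -0.00054166]), 'tau': array([ 2.11954716e-04, -3.73140049e+01,  2.53009468e+01,  1.08731698e-02,
        5.67792119e-05, -1.82921518e-06]), 'eef_pos': array([0.18609689, 0.46351106, 0.24750178]), 'tool_rot': array([ 1.89748908e-01,  9.81832195e-01, -9.26605521e-04, -1.84007374e-04]), 'ft_force': array([-0.35404768, -0.23903023, -0.11853353]), 'ft_torque': array([0.04071278, 0.01884244, 0.04804143]), 'grasp_force': 0.0, 'grip_width': 0.08549527462510158}
```

View pics/scene0.png

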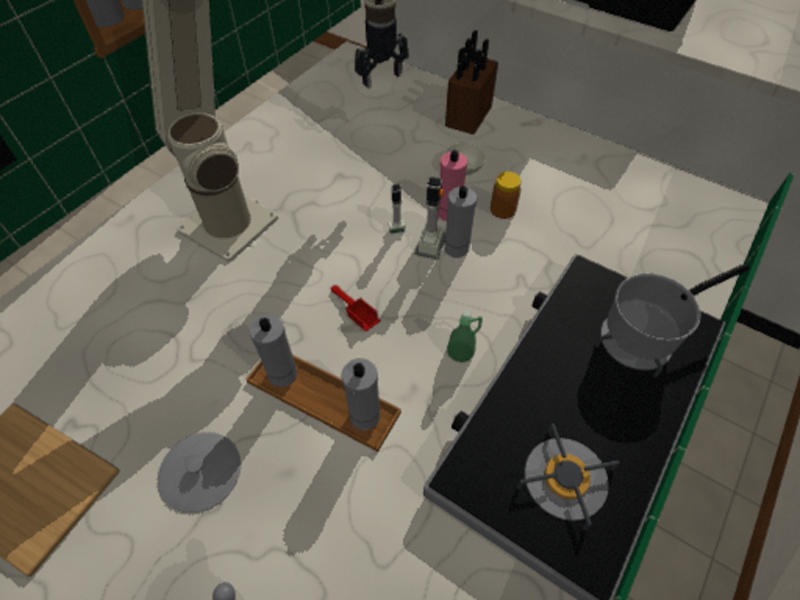

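View pics/top0.png

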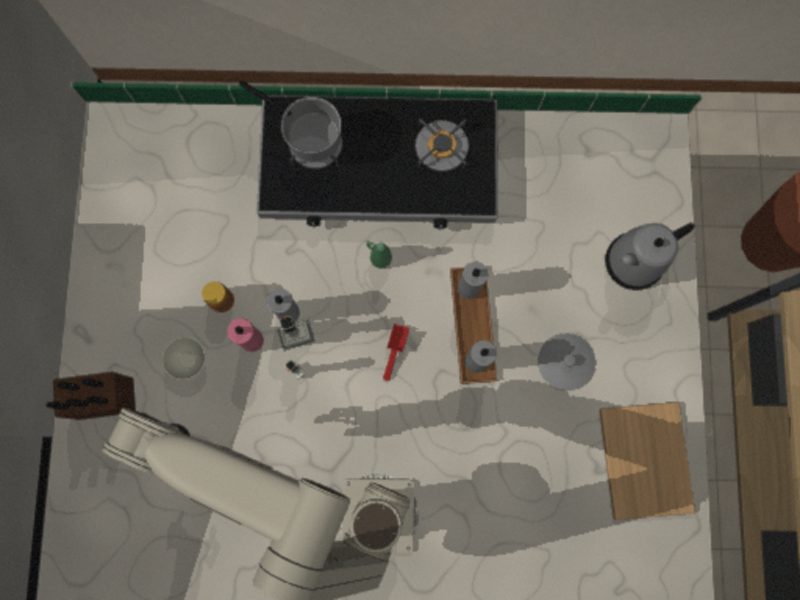

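Scene view: grey container by the brush at (460,220), pink look-alike at (453,170), large brush at (432,215), small look-alike brush at (396,210); tray with two containers at (272,350) and (361,395), scoop at (355,305). The top view agrees: grey container at (281,300), pink at (242,333), brush at (290,325), small brush at (293,368).

Run:
```python
from h import *
C={}
for n in ['scene','top']:
    z=np.load(n+'.npz');p=z['p'].astype(int);P=cloud(n,z['d']);C[n]=(p,P)
def circ(xy):
    A=np.c_[2*xy,np.ones(len(xy))];s=np.linalg.lstsq(A,(xy**2).sum(1),rcond=None)[0]
    return s[:2],np.sqrt(s[2]+s[:2]@s[:2])
guess={n:onplane('top',u*.64,v*.64,z) for n,u,v,z in [('A',281,299,.2),('B',482,349,.2),('C',472,269,.2),('pink',239,329,.2),('brush',289,323,.2),('small',293,368,.1)]}
for k,g in guess.items():
    print(k,g.round(3))
    for n in C:
        p,P=C[n]
        near=np.hypot(*(P[...,:2]-g[:2]).transpose(2,0,1))<.055
        for lo,hi in ([(.195,.22),(.182,.189),(.03,.17)] if k in 'ABC' else [(.14,.24),(.04,.1),(.0,.03)]):
            m=near&(P[...,2]>lo)&(P[...,2]<hi);Q=P[m]
            if len(Q)<5: continue
            c,r=circ(Q[:,:2]);print('  ',n,lo,hi,len(Q),'mean',Q.mean(0).round(4),'mm',Q.min(0).round(3),Q.max(0).round(3),'circ',c.round(4),r.round(4))
# tray wood
for n in C:
    p,P=C[n];m=(p[...,0]-p[...,2]>40)&(P[...,0]>.25)&(P[...,0]<.65)&(P[...,1]<-.1)&(P[...,1]>-.35)&(P[...,2]<.03)&(P[...,2]>0.0)
    Q=P[m];print('tray',n,len(Q),cv2.minAreaRect(Q[:,:2].astype(np.float32)),Q[:,2].mean())
    m=(p[...,0]-p[...,2]>60)&(p[...,0]-p[...,1]>40)&(np.linalg.norm(P[...,:2]-guess['brush'][:2],axis=-1)<.08)
    Q=P[m];print('orange',n,len(Q),Q.mean(0) if len(Q) else 0, np.argwhere(m)[:,::-1].mean(0) if len(Q) else 0)
p=C['scene'][0].astype(np.uint8)[90:190,230:330]
q=C['top'][0].astype(np.uint8)[170:250,150:250]
cv2.imwrite('pics/c.png',np.hstack([cv2.resize(p,(400,400)),cv2.resize(q,(400,400))])[:,:,::-1])
```

```text
A [0.553 0.259 0.2  ]
   scene 0.195 0.22 38 mean [0.5393 0.2575 0.2061] mm [0.499 0.236 0.196] [0.559 0.273 0.216] circ [0.5276 0.2526] 0.0263
   scene 0.182 0.189 152 mean [0.5516 0.26   0.1859] mm [0.502 0.232 0.182] [0.582 0.299 0.189] circ [0.5477 0.263 ] 0.0258
   scene 0.03 0.17 438 mean [0.5567 0.2436 0.0987] mm [0.498 0.222 0.03 ] [0.582 0.274 0.17 ] circ [0.5426 0.2713] 0.0386
   top 0.195 0.22 34 mean [0.545  0.2605 0.2071] mm [0.502 0.235 0.196] [0.576 0.284 0.219] circ [0.5352 0.2517] 0.0273
   top 0.182 0.189 107 mean [0.5507 0.2653 0.1858] mm [0.519 0.236 0.182] [0.586 0.297 0.189] circ [0.5531 0.2664] 0.0248
   top 0.03 0.17 86 mean [0.5336 0.2465 0.1019] mm [0.507 0.219 0.031] [0.568 0.287 0.17 ] circ [0.5341 0.2532] 0.0221
B [ 0.433 -0.259  0.2  ]
   scene 0.195 0.22 62 mean [ 0.4271 -0.266   0.2085] mm [ 0.398 -0.287  0.195] [ 0.454 -0.244  0.22 ] circ [ 0.4275 -0.2617] 0.0123
   scene 0.182 0.189 36 mean [ 0.4399 -0.2792  0.1858] mm [ 0.396 -0.298  0.182] [ 0.456 -0.248  0.189] circ [ 0.429  -0.2693] 0.026
   scene 0.03 0.17 461 mean [ 0.4436 -0.278   0.1025] mm [
[... 3191 characters left out ...]
 0.2334 0.1513] mm [0.377 0.22  0.141] [0.402 0.245 0.163] circ [0.3884 0.2331] 0.0093
   top 0.04 0.1 7 mean [0.382  0.2298 0.0695] mm [0.375 0.225 0.045] [0.39  0.236 0.1  ] circ [0.3848 0.2329] 0.0074
   top 0.0 0.03 243 mean [0.3838 0.2312 0.006 ] mm [0.332 0.181 0.   ] [0.438 0.287 0.029] circ [0.3866 0.2352] 0.0404
tray scene 1476 ((0.5079848766326904, -0.2585008144378662), (0.29330626130104065, 0.10162672400474548), 5.638856410980225) 0.008835798607843472
orange scene 11 [0.50485289 0.24262918 0.19244374] [282.09090909 122.63636364]
tray top 752 ((0.510004460811615, -0.25691455602645874), (0.2851059138774872, 0.100432388484478), 5.244729995727539) 0.009679749034237479
orange top 0 0 0
```

View pics/c.png

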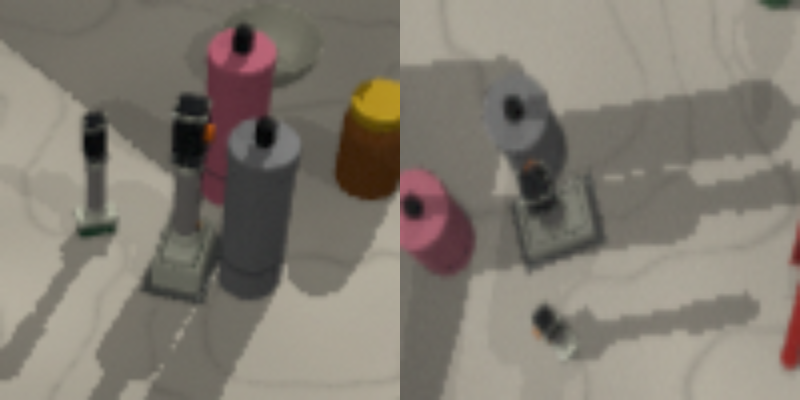

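Candidates (scene view px): target grey container (460,220) beside the brush's button versus pink (453,170) and the tray ones (272,350)/(361,395). Brush: the larger at (432,215), not the small one at (396,210). The crop confirms that the grey container stands on the orange-button side of the larger brush. Next I move to a closer look.

>>> apply_moves(steps=[[[-0.18,-0.04,-0.08],[0,0,0],1],[[-0.18,-0.04,-0.08],[0,0,0],1],[[-0.18,-0.04,-0.08],[0,0,0],1],[[-0.18,-0.04,-0.08],[0,0,0],1],[[-0.18,-0.04,-0.08],[0,0,0],1],[[-0.18,-0.04,-0.08],[0,0,0],1],[[-0.18,-0.04,-0.08],[0,0,0],1],[[-0.18,-0.04,-0.08],[0,0,0],1]])

```text
clock: 0.77
eef_pos: [0.4307, 0.2958, 0.3768]
tool_rot: [0.19, 0.982, -0.0, -0.0]
ft_force: [0.4, 0.6, -0.6]
grip_width: 0.0854
grasp_force: 0.0
```

>>> apply_moves(steps=[[[0,0,0],[0,0,-0.032],1],[[0,0,0],[0,0,-0.032],1],[[0,0,0],[0,0,-0.032],1],[[0,0,0],[0,0,-0.032],1],[[0,0,0],[0,0,-0.032],1],[[0,0,0],[0,0,-0.032],1],[[0,0,0],[0,0,-0.032],1],[[0,0,0],[0,0,-0.032],1]])

```text
clock: 1.43
eef_pos: [0.4296, 0.2972, 0.3757]
tool_rot: [-0.212, 0.977, -0.0, -0.001]
ft_force: [0.2, 0.1, -0.1]
grip_width: 0.0852
grasp_force: 0.0
```

```bash
cat >> h.py <<'E'
def wonplane(u,v,z):
    f,cx,cy,Rm,t=cal('wrist')
    return wcast((f,cx,cy,Rm,t),u,v,z)
def wcast(c,u,v,z):
    f,cx,cy,Rm,t=c
    a,b=u-cx,v-cy;r=np.hypot(a,b)+1e-9;th=r/f
    d=Rm.T@np.array([a/r*np.sin(th),b/r*np.sin(th),np.cos(th)]);o=-Rm.T@t
    return o+d*(z-o[2])/d[2]
def wcloud(c,dep):
    f,cx,cy,Rm,t=c
    v,u=np.mgrid[:384,:512];a,b=u-cx,v-cy;r=np.hypot(a,b)+1e-9;k=np.tan(r/f)/r*dep
    return (np.stack([a*k,b*k,dep],-1)-t)@Rm
def st():
    o=bot.get_obs();M=R.from_quat(o['tool_rot']).as_matrix()
    print('t',o['clock'],'pos',o['eef_pos'].round(4),'yaw_y',np.degrees(np.arctan2(M[1,1],M[0,1])).round(2),'zaxis',M[:,2].round(4),'F',o['ft_force'].round(1),'w',round(o['grip_width'],4),'g',round(o['grasp_force'],1),'q',o['joint_pos'].round(2))
    return o,M
def shift(target):
    o,M=st();d=M.T@(np.array(target)-o['eef_pos'])
    print('tool shift mm',(d*1000).round(1),'units',(d/.2).round(4));return d
E
python3 - <<'E'
from h import *
st()
p,d=camera('wrist');c=cal('wrist');np.savez('w1.npz',p=p,d=d,c=np.array(c,dtype=object))
print(c[:3],-c[3].T@c[4],c[3][2])
cv2.imwrite('pics/w1.png',cv2.resize(p[:,:,::-1],(800,600),interpolation=cv2.INTER_CUBIC))
E
```

```text
t 1.4333 pos [0.4296 0.2972 0.3757] yaw_y 114.49 zaxis [-1.1e-03 -8.0e-04 -1.0e+00] F [ 0.2  0.1 -0.1] w 0.0852 g 0.0 q [0.61 0.28 0.38 1.68 0.   0.18]
(np.float64(297.3186396354542), 255.567589049016, 196.18117028821464) [0.36739991 0.26883598 0.50077802] [ 0.24058912  0.10960834 -0.96441842]
```

View pics/w1.png

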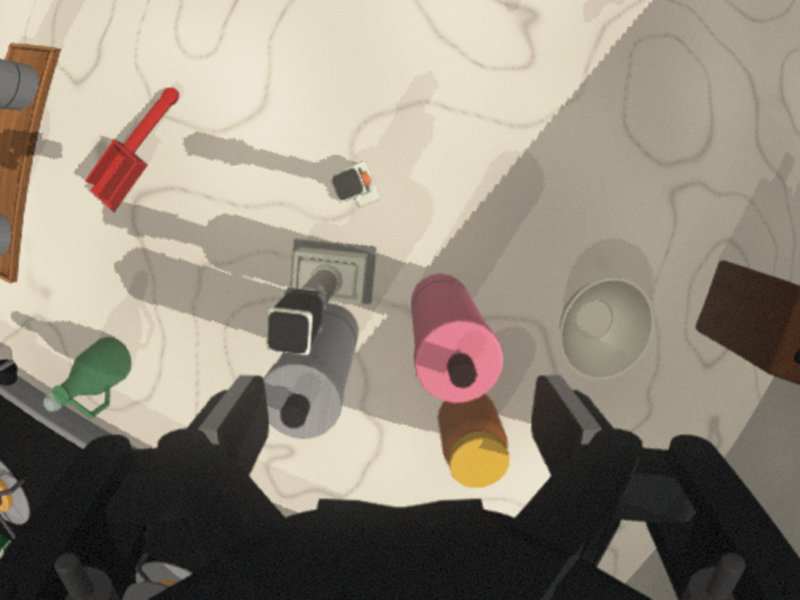

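Wrist view: the scene is clear. Brush top (290,331), dock plate corners about (292,240)-(376,247), grey container lid (303,399) with knob (295,411), pink lid (458,362). The dock is seen nearly square to the image.

Run:
```python
from h import *
z=np.load('w1.npz',allow_pickle=True);c=tuple(z['c']);p=z['p'];P=wcloud(c,z['d'])
def med(m): return P[m]
for k,g,zs in [('A',(.552,.262),(.180,.19)),('pink',(.47,.362),(.18,.19))]:
    m=(np.linalg.norm(P[...,:2]-g,axis=-1)<.045)&(P[...,2]>zs[0])&(P[...,2]<zs[1])&(p.min(-1)>70)
    Q=P[m][:,:2].astype(np.float32);print(k,len(Q),cv2.minEnclosingCircle(Q),P[m].mean(0))
    px=np.argwhere(m)[:,::-1]
# brush top
m=(np.linalg.norm(P[...,:2]-np.array([.488,.237]),axis=-1)<.035)&(P[...,2]>.205)&(P[...,2]<.24)
Q=P[m];print('brushtop',len(Q),np.percentile(Q[:,2],[5,50,95]),cv2.minAreaRect(Q[:,:2].astype(np.float32)),Q.mean(0))
# dark mask for top
hs=[(v*.64,w*.64) for v,w in [(268,310),(311,309),(312,354),(270,351)]]
for zt in (.218,): print('top corners',[wcast(c,*h,zt)[:2].round(4) for h in hs], np.mean([wcast(c,*h,zt) for h in hs],0))
for nm,pts,zt in [('plate',[(292,240),(376,247),(372,305)],.006),('rim',[(300,252),(365,256),(361,298),(300,296)],.036)]:
    W=[wcast(c,a*.64,b*.64,zt)[:2] for a,b in pts];print(nm,np.round(W,4),[ (np.linalg.norm(W[i+1]-W[i]).round(4),np.degrees(np.arctan2(*(W[i+1]-W[i])[::-1])).round(1)) for i in range(len(W)-1)])
cr=p[140:290,165:325,::-1];cv2.imwrite('pics/w1c.png',cv2.resize(cr,(640,600),interpolation=cv2.INTER_CUBIC))
```

```text
A 1639 ((0.5493371486663818, 0.265802264213562), 0.033903397619724274) [0.54373638 0.26734539 0.18429048]
pink 2022 ((0.46726152300834656, 0.36271151900291443), 0.033359259366989136) [0.46478564 0.36065083 0.18427419]
brushtop 814 [0.21081637 0.21641929 0.21815134] ((0.48548468947410583, 0.24151983857154846), (0.029971763491630554, 0.030107077211141586), 18.59823989868164) [0.48340391 0.24175227 0.21564005]
top corners [array([0.4757, 0.2244]), array([0.463 , 0.2503]), array([0.4915, 0.2622]), array([0.502 , 0.2353])] [0.48307569 0.24304027 0.218     ]
plate [[0.4714 0.1875]
 [0.4411 0.2747]
 [0.5018 0.2969]] [(np.float64(0.0922), np.float64(109.2)), (np.float64(0.0647), np.float64(20.1))]
rim [[0.4732 0.205 ]
 [0.4496 0.2679]
 [0.4916 0.2818]
 [0.5164 0.2224]] [(np.float64(0.0672), np.float64(110.5)), (np.float64(0.0442), np.float64(18.3)), (np.float64(0.0644), np.float64(-67.3))]
```

View pics/w1c.png

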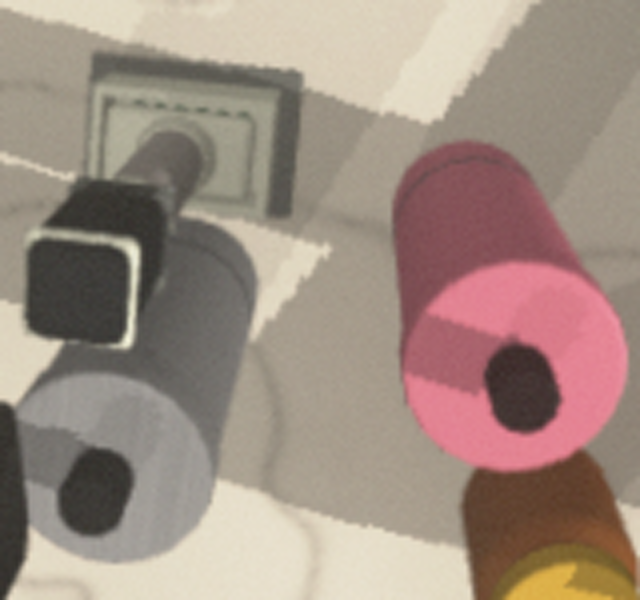

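>>> apply_moves(steps=[[[-0.119,-0.098,0.07],[0,0,0],1],[[-0.119,-0.098,0.07],[0,0,0],1],[[-0.119,-0.098,0.07],[0,0,0],1],[[-0.119,-0.098,0.07],[0,0,0],1],[[0,0,0],[0,0,0.014],1],[[0,0,0],[0,0,0.014],1],[[0,0,0],[0,0,0],1],[[0,0,0],[0,0,0],1]])

```text
clock: 2.15
eef_pos: [0.5487, 0.2647, 0.3198]
tool_rot: [-0.166, 0.986, -0.0, -0.001]
ft_force: [-0.7, 0.3, 0.2]
grip_width: 0.0857
grasp_force: 0.0
```

Run:
```python
from h import *
shift([.549,.2655,.160])
p,d=camera('wrist');c=cal('wrist');P=wcloud(c,d)
m=(np.linalg.norm(P[...,:2]-(.549,.2655),axis=-1)<.045)&(P[...,2]>.18)&(P[...,2]<.19)&(p.min(-1)>60)
Q=P[m];print(len(Q),cv2.minEnclosingCircle(Q[:,:2].astype(np.float32)),Q.mean(0),Q.min(0),Q.max(0))
m=(np.linalg.norm(P[...,:2]-(.549,.2655),axis=-1)<.025)&(P[...,2]>.2)&(P[...,2]<.22);Q=P[m];print('knob',len(Q),Q.mean(0),Q.min(0),Q.max(0))
m=(np.linalg.norm(P[...,:2]-(.485,.2415),axis=-1)<.03)&(P[...,2]>.205)&(P[...,2]<.23);Q=P[m];print('brush',len(Q),cv2.minAreaRect(Q[:,:2].astype(np.float32)))
cv2.imwrite('pics/w2.png',p[:,:,::-1])
```

```text
t 2.15 pos [0.5487 0.2647 0.3198] yaw_y 109.15 zaxis [-1.e-03 -4.e-04 -1.e+00] F [-0.7  0.3  0.2] w 0.0857 g 0.0 q [0.45 0.46 0.5  1.62 0.   0.12]
tool shift mm [ -0.8   0.7 159.8] units [-0.0038  0.0033  0.7988]
3514 ((0.5492967367172241, 0.2654159367084503), 0.033688001334667206) [0.54718656 0.26475884 0.18480263] [0.51598981 0.23226172 0.18033573] [0.58209512 0.2989523  0.18989645]
knob 446 [0.5481685  0.26500061 0.20814458] [0.53952132 0.25581944 0.20005243] [0.55903442 0.27503802 0.21065222]
brush 1549 ((0.48545828461647034, 0.24082036316394806), (0.030738821253180504, 0.031193865463137627), 18.308937072753906)
```

View pics/w2.png

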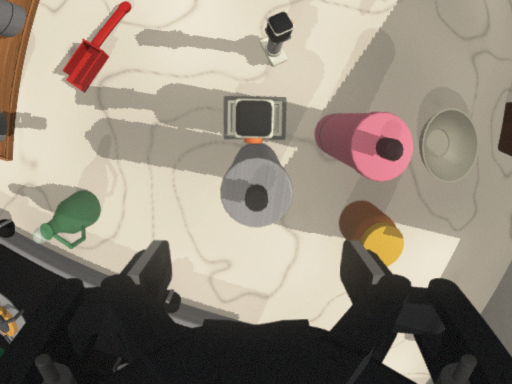

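The lid at (256,190) is centred on the tool with the orange button just beyond it at (254,140), and the fingers have room on both sides. Now I descend and grip.

>>> apply_moves(steps=[[[0,0,0.17],[0,0,0],1],[[0,0,0.17],[0,0,0],1],[[0,0,0.17],[0,0,0],1],[[-0.002,0.003,0.17],[0,0,0],1],[[0,0,0.06],[0,0,0],1],[[0,0,0.04],[0,0,0],1],[[0,0,0.02],[0,0,0],1],[[0,0,0],[0,0,0],1]])

```text
clock: 2.87
eef_pos: [0.5489, 0.2659, 0.1607]
tool_rot: [-0.167, 0.986, 0.0, 0.0]
ft_force: [-0.8, -0.9, 0.5]
grip_width: 0.0855
grasp_force: 0.0
```

>>> apply_moves(steps=[[[0,0,0],[0,0,0],0.72],[[0,0,0],[0,0,0],0.6],[[0,0,0],[0,0,0],0.5],[[0,0,0],[0,0,0],0.5],[[0,0,0],[0,0,0],0.5],[[0,0,0],[0,0,0],0.5],[[0,0,0],[0,0,0],0.5],[[0,0,0],[0,0,0],0.5]])

```text
clock: 3.53
eef_pos: [0.5504, 0.2661, 0.1627]
tool_rot: [-0.166, 0.986, 0.001, 0.002]
ft_force: [1.1, -0.2, 6.9]
grip_width: 0.0658
grasp_force: 67.5
```

```bash
python3 -c "from h import *;st()"
```

```text
t 3.5333 pos [0.5504 0.2661 0.1627] yaw_y 109.15 zaxis [ 0.0047  0.0022 -1.    ] F [ 1.1 -0.2  6.9] w 0.0658 g 67.5 q [ 0.45  0.5   0.16  1.23 -0.    0.12]
```

>>> apply_moves(steps=[[[0,0,-0.03],[0,0,0],0.5],[[0,0,-0.12],[0,0,0],0.5],[[0,0,-0.18],[0,0,0],0.5],[[0,0,-0.18],[0,0,0],0.5],[[0,0,-0.18],[0,0,0],0.5],[[0,0,-0.18],[0,0,0],0.5],[[0,0,-0.18],[0,0,0],0.5],[[0,0,-0.08],[0,0,0],0.5]])

```text
clock: 4.2
eef_pos: [0.5488, 0.2656, 0.3914]
tool_rot: [-0.167, 0.986, 0.001, 0.003]
ft_force: [0.4, 0.7, -1.6]
grip_width: 0.0661
grasp_force: 67.6
```

Run:
```python
from h import *
shift([.528,-.253,.39])
s,_=camera('scene')
cv2.imwrite('pics/s2.png',cv2.resize(s[30:230,180:400,::-1],(440,400)))
```

```text
t 4.2 pos [0.5488 0.2656 0.3914] yaw_y 109.17 zaxis [ 0.0051  0.0025 -1.    ] F [ 0.4  0.7 -1.6] w 0.0661 g 67.6 q [0.45 0.48 0.73 1.81 0.   0.12]
tool shift mm [ 190. -483.    0.] units [ 9.4980e-01 -2.4148e+00  2.0000e-04]
```

View pics/s2.png

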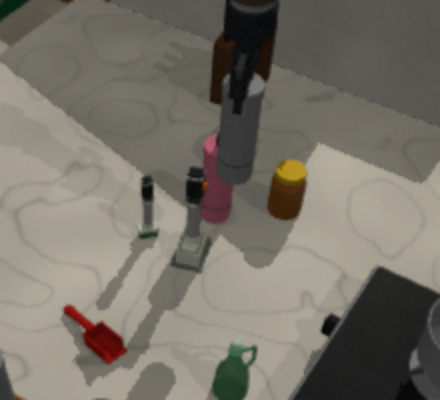

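>>> apply_moves(steps=[[[0.03,-0.075,0],[0,0,0],0.5],[[0.06,-0.15,0],[0,0,0],0.5],[[0.06,-0.15,0],[0,0,0],0.5],[[0.06,-0.15,0],[0,0,0],0.5],[[0.06,-0.15,0],[0,0,0],0.5],[[0.06,-0.15,0],[0,0,0],0.5],[[0.06,-0.15,0],[0,0,0],0.5],[[0.06,-0.15,0],[0,0,0],0.5]])

```text
clock: 4.92
eef_pos: [0.5366, 0.022, 0.3845]
tool_rot: [-0.167, 0.986, 0.0, -0.002]
ft_force: [0.4, -0.1, -1.6]
grip_width: 0.0658
grasp_force: 67.7
```

>>> apply_moves(steps=[[[0.06,-0.15,0],[0,0,0],0.5],[[0.06,-0.15,0],[0,0,0],0.5],[[0.06,-0.15,0],[0,0,0],0.5],[[0.06,-0.15,0],[0,0,0],0.5],[[0.06,-0.15,0],[0,0,0],0.5],[[0.06,-0.15,0],[0,0,0],0.5],[[0.06,-0.15,0],[0,0,0],0.5],[[0.04,-0.12,0],[0,0,0],0.5]])

```text
clock: 5.58
eef_pos: [0.5263, -0.23, 0.3843]
tool_rot: [-0.166, 0.986, 0.001, -0.002]
ft_force: [0.1, 1.1, -2.6]
grip_width: 0.0657
grasp_force: 67.7
```

>>> apply_moves(steps=[[[0.03,-0.08,0],[0,0,0],0.5],[[0.01,-0.04,0],[0,0,0],0.5],[[0,0,0],[0,0,0.019],0.5],[[0,0,0],[0,0,0.02],0.5],[[0,0,0],[0,0,0.02],0.5],[[0,0,0],[0,0,0.018],0.5],[[0,0,0],[0,0,0],0.5],[[0,0,0],[0,0,0],0.5]])

```text
clock: 6.25
eef_pos: [0.5278, -0.2523, 0.3854]
tool_rot: [-0.047, 0.999, 0.001, -0.001]
ft_force: [0.4, -0.4, -3.8]
grip_width: 0.0657
grasp_force: 67.8
```

Run:
```python
from h import *
shift([.528,-.253,.2])
p,d=camera('wrist');c=cal('wrist');P=wcloud(c,d)
for k,g in [('B',(.4255,-.263)),('C',(.6315,-.2425))]:
    for lo,hi in [(.184,.199)]:
        m=(np.linalg.norm(P[...,:2]-g,axis=-1)<.042)&(P[...,2]>lo)&(P[...,2]<hi)&(p.min(-1)>60);Q=P[m]
        print(k,len(Q),cv2.minEnclosingCircle(Q[:,:2].astype(np.float32)) if len(Q) else '')
pi=p.astype(int);m=(pi[...,0]-pi[...,2]>35)&(P[...,0]>.3)&(P[...,0]<.72)&(P[...,1]<-.16)&(P[...,1]>-.35)&(P[...,2]<.03);Q=P[m]
print('tray',len(Q),cv2.minAreaRect(Q[:,:2].astype(np.float32)),Q.min(0),Q.max(0))
# can in hand bottom: points near tool axis
cv2.imwrite('pics/w3.png',p[:,:,::-1])
np.savez('w3.npz',p=p,d=d,c=np.array(c,dtype=object))
```

```text
t 6.25 pos [ 0.5278 -0.2523  0.3854] yaw_y 95.43 zaxis [-0.0017  0.0012 -1.    ] F [ 0.4 -0.4 -3.8] w 0.0657 g 67.8 q [-0.45  0.42  0.62  1.77  0.   -0.54]
tool shift mm [ -0.4  -1.  185.4] units [-0.0019 -0.0048  0.9269]
B 2591 ((0.4219267964363098, -0.26529204845428467), 0.0336313433945179)
C 0 
tray 3333 ((0.45645731687545776, -0.2637736201286316), (0.1978142410516739, 0.10538795590400696), 5.408790588378906) [ 0.35442159 -0.32513751 -0.0028414 ] [ 0.55956528 -0.20443203  0.01790258]
```

View pics/w3.png

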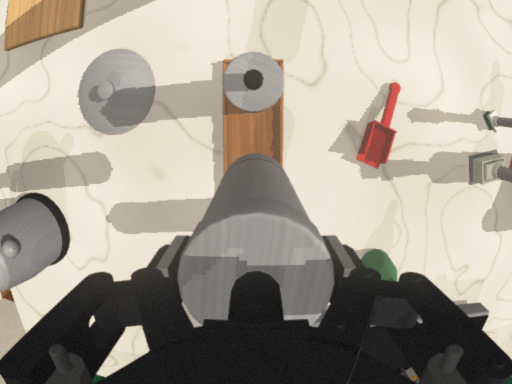

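Container B's lid is at (253,80) on the tray, whose centreline is at column 253.5. The held container is centred at column 256 and the gap below is free. Now I lower it.

>>> apply_moves(steps=[[[0.01,-0.015,0.08],[0,0,0],0.5],[[0,0,0.16],[0,0,0],0.5],[[0,0,0.18],[0,0,0],0.5],[[0,0,0.18],[0,0,0],0.5],[[0,0,0.18],[0,0,0],0.5],[[0,0,0.13],[0,0,0],0.5],[[0,0,0.06],[0,0,0],0.5],[[0,0,0.01],[0,0,0],0.5]])

```text
clock: 6.97
eef_pos: [0.5239, -0.2547, 0.1861]
tool_rot: [-0.047, 0.999, 0.002, -0.004]
ft_force: [-0.8, -0.4, -3.6]
grip_width: 0.0654
grasp_force: 67.8
```

>>> apply_moves(steps=[[[0,0,0.01],[0,0,0],0.5],[[0,0,0.01],[0,0,0],0.5],[[0,0,0.01],[0,0,0],0.5],[[0,0,0.01],[0,0,0],0.5],[[0,0,0.01],[0,0,0],0.5],[[0,0,0],[0,0,0],0.5],[[0,0,0],[0,0,0],0.5],[[0,0,0],[0,0,0],0.5]])

```text
clock: 7.63
eef_pos: [0.5263, -0.2563, 0.1805]
tool_rot: [-0.046, 0.999, -0.0, 0.0]
ft_force: [0.4, 0.0, -3.1]
grip_width: 0.0659
grasp_force: 67.8
```

```bash
python3 -c "from h import *;st()"
```

```text
t 7.6333 pos [ 0.5263 -0.2563  0.1805] yaw_y 95.31 zaxis [ 4.e-04 -2.e-04 -1.e+00] F [ 0.4  0.  -3.1] w 0.0659 g 67.8 q [-0.45  0.44  0.12  1.24  0.   -0.55]
```

>>> apply_moves(steps=[[[0,0,0.01],[0,0,0],0.5],[[0,0,0.01],[0,0,0],0.5],[[0,0,0.01],[0,0,0],0.5],[[0,0,0],[0,0,0],0.5],[[0,0,0],[0,0,0],0.5],[[0,0,0],[0,0,0],0.5],[[0,0,0],[0,0,0],0.5],[[0,0,0],[0,0,0],0.5]])

```text
clock: 8.3
eef_pos: [0.5263, -0.2563, 0.1744]
tool_rot: [-0.046, 0.999, -0.0, 0.0]
ft_force: [0.4, -0.1, -2.4]
grip_width: 0.0658
grasp_force: 67.8
```

```bash
python3 -c "from h import *;st()"
```

```text
t 8.3 pos [ 0.5263 -0.2563  0.1744] yaw_y 95.3 zaxis [ 2.e-04 -1.e-04 -1.e+00] F [ 0.4 -0.1 -2.4] w 0.0658 g 67.8 q [-0.45  0.45  0.11  1.23 -0.   -0.55]
```

>>> apply_moves(steps=[[[0,0,0.008],[0,0,0],0.5],[[0,0,0.008],[0,0,0],0.5],[[0,0,0.006],[0,0,0],0.5],[[0,0,0],[0,0,0],0.5],[[0,0,0],[0,0,0],0.5],[[0,0,0],[0,0,0],0.5],[[0,0,0],[0,0,0],0.5],[[0,0,0],[0,0,0],0.5]])

```text
clock: 8.97
eef_pos: [0.5263, -0.2563, 0.17]
tool_rot: [-0.046, 0.999, -0.0, 0.0]
ft_force: [0.7, 0.2, -2.4]
grip_width: 0.0657
grasp_force: 67.8
```

```bash
python3 -c "from h import *;st()"
```

```text
t 8.9667 pos [ 0.5263 -0.2563  0.17  ] yaw_y 95.31 zaxis [ 2.e-04 -1.e-04 -1.e+00] F [ 0.7  0.2 -2.4] w 0.0657 g 67.8 q [-0.45  0.45  0.1   1.22 -0.   -0.55]
```

>>> apply_moves(steps=[[[0,0,0.005],[0,0,0],0.5],[[0,0,0.005],[0,0,0],0.5],[[0,0,0],[0,0,0],0.5],[[0,0,0],[0,0,0],0.5],[[0,0,0],[0,0,0],0.5],[[0,0,0],[0,0,0],0.5],[[0,0,0],[0,0,0],0.5],[[0,0,0],[0,0,0],0.5]])

```text
clock: 9.63
eef_pos: [0.5266, -0.2564, 0.1688]
tool_rot: [-0.046, 0.999, -0.0, 0.001]
ft_force: [-1.8, 0.8, 6.0]
grip_width: 0.0656
grasp_force: 68.4
```

```bash
python3 -c "from h import *;st()"
```

```text
t 9.6333 pos [ 0.5266 -0.2564  0.1688] yaw_y 95.31 zaxis [ 1.4e-03 -5.0e-04 -1.0e+00] F [-1.8  0.8  6. ] w 0.0656 g 68.4 q [-0.45  0.45  0.1   1.22  0.   -0.55]
```

Contact (net +8 N) at the expected height, so I release and retreat upward.

>>> apply_moves(steps=[[[0,0,0],[0,0,0],0.8],[[0,0,0],[0,0,0],0.9],[[0,0,0],[0,0,0],1],[[0,0,0],[0,0,0],1],[[0,0,0],[0,0,0],1],[[0,0,0],[0,0,0],1],[[0,0,0],[0,0,0],1],[[0,0,0],[0,0,0],1]])

```text
clock: 10.3
eef_pos: [0.5262, -0.2563, 0.1679]
tool_rot: [-0.046, 0.999, -0.0, -0.0]
ft_force: [-0.6, -0.1, -0.7]
grip_width: 0.0856
grasp_force: 0.0
```

```bash
python3 -c "from h import *;st()"
```

```text
t 10.3 pos [ 0.5262 -0.2563  0.1679] yaw_y 95.3 zaxis [-0. -0. -1.] F [-0.6 -0.1 -0.7] w 0.0856 g 0.0 q [-0.45  0.45  0.1   1.22 -0.   -0.55]
```

>>> apply_moves(steps=[[[0,0,-0.04],[0,0,0],1],[[0,0,-0.08],[0,0,0],1],[[0,0,-0.15],[0,0,0],1],[[0,0,-0.18],[0,0,0],1],[[0,0,-0.18],[0,0,0],1],[[0,0,-0.18],[0,0,0],1],[[0,0,-0.12],[0,0,0],1],[[0,0.05,-0.05],[0,0,0],1]])

```text
clock: 10.97
eef_pos: [0.5262, -0.2477, 0.3691]
tool_rot: [-0.045, 0.999, -0.002, 0.004]
ft_force: [-0.9, 0.1, 0.8]
grip_width: 0.0854
grasp_force: 0.0
```

Run:
```python
from h import *
st()
p,d=camera('wrist');c=cal('wrist');P=wcloud(c,d)
for k,g in [('A',(.526,-.2555)),('B',(.4225,-.2645))]:
    m=(np.linalg.norm(P[...,:2]-g,axis=-1)<.042)&(P[...,2]>.184)&(P[...,2]<.197)&(p.min(-1)>60);Q=P[m]
    print(k,len(Q),cv2.minEnclosingCircle(Q[:,:2].astype(np.float32)),Q.mean(0))
```

```text
t 10.9667 pos [ 0.5262 -0.2477  0.3691] yaw_y 95.2 zaxis [ 0.0074 -0.0041 -1.    ] F [-0.9  0.1  0.8] w 0.0854 g 0.0 q [-0.44  0.4   0.54  1.7  -0.   -0.53]
A 2715 ((0.5259155035018921, -0.2550186514854431), 0.03386201336979866) [ 0.52378695 -0.25482737  0.19057352]
B 2892 ((0.42195117473602295, -0.26259171962738037), 0.03358088433742523) [ 0.42270565 -0.26232858  0.19041715]
```

>>> apply_moves(steps=[[[0,0.08,0],[0,0,0],1],[[0,0.16,0],[0,0,0],1],[[0,0.18,0],[0,0,0],1],[[0,0.18,0],[0,0,0],1],[[0,0.18,0],[0,0,0],1],[[0,0.18,0],[0,0,0],1],[[0,0.18,0],[0,0,0],1],[[0,0.18,0],[0,0,0],1]])

```text
clock: 11.68
eef_pos: [0.4995, 0.0185, 0.3622]
tool_rot: [-0.046, 0.999, 0.0, -0.001]
ft_force: [0.6, -0.3, -0.5]
grip_width: 0.0859
grasp_force: 0.0
```

>>> apply_moves(steps=[[[-0.006,0.18,0],[0,0,0],1],[[-0.006,0.18,0],[0,0,0],1],[[-0.006,0.18,0],[0,0,0],1],[[-0.006,0.18,0],[0,0,0],1],[[-0.006,0.18,0],[0,0,0],1],[[0,0.16,0],[0,0,0],1],[[0,0.06,0],[0,0,0],1],[[0,0,0],[0,0,0.035],1]])

```text
clock: 12.35
eef_pos: [0.4847, 0.2432, 0.3617]
tool_rot: [0.007, 1.0, -0.0, -0.002]
ft_force: [-0.8, -0.5, 0.7]
grip_width: 0.0854
grasp_force: 0.0
```

>>> apply_moves(steps=[[[0,0,0],[0,0,0.035],1],[[0,0,0],[0,0,0.035],1],[[0,0,0],[0,0,0.035],1],[[0,0,0],[0,0,0.035],1],[[0,0,0],[0,0,0.035],1],[[0,0,0],[0,0,0.035],1],[[0,0,0],[0,0,0.035],1],[[0,0,0],[0,0,0.035],1]])

```text
clock: 13.02
eef_pos: [0.4855, 0.2396, 0.3625]
tool_rot: [0.436, 0.9, -0.001, -0.001]
ft_force: [0.1, -0.5, 0.4]
grip_width: 0.0857
grasp_force: 0.0
```

>>> apply_moves(steps=[[[0,0,0],[0,0,0.035],1],[[0,0,0],[0,0,0.035],1],[[0,0,0],[0,0,0.035],1],[[0,0,0],[0,0,0.005],1],[[0,0,0],[0,0,0],1],[[0,0,0],[0,0,0],1],[[0,0,0],[0,0,0],1],[[0,0,0],[0,0,0],1]])

```text
clock: 13.68
eef_pos: [0.4861, 0.2401, 0.3637]
tool_rot: [0.582, 0.813, -0.0, -0.0]
ft_force: [0.2, -0.1, 0.1]
grip_width: 0.0854
grasp_force: 0.0
```

```bash
cat >> h.py <<'E'
def brush(p,P,zt):
    m=(np.linalg.norm(P[...,:2]-(.485,.241),axis=-1)<.03)&(abs(P[...,2]-zt)<.012);Q=P[m]
    print('brush',len(Q),cv2.minAreaRect(Q[:,:2].astype(np.float32)),'z',np.median(Q[:,2]))
    q=p.astype(int);m=(q[...,0]-q[...,2]>70)&(q[...,0]-q[...,1]>40)&(np.linalg.norm(P[...,:2]-(.505,.248),axis=-1)<.025);Q=P[m]
    print('orange',len(Q),Q.mean(0) if len(Q) else '')
E
python3 - <<'E'
from h import *
p,d=camera('wrist');c=cal('wrist');P=wcloud(c,d)
brush(p,P,.218)
shift([.4855,.241,.184])
cv2.imwrite('pics/w4.png',p[:,:,::-1])
E
```

```text
brush 1013 ((0.48586195707321167, 0.24104730784893036), (0.030642621219158173, 0.029781347140669823), 18.262218475341797) z 0.21665196859437785
orange 58 [0.50335646 0.24822197 0.1928593 ]
t 13.7333 pos [0.4861 0.2401 0.3638] yaw_y 18.85 zaxis [-1.e-04 -1.e-04 -1.e+00] F [-0.5  0.   0.8] w 0.085 g 0.0 q [ 0.46  0.32  0.4   1.66 -0.    1.7 ]
tool shift mm [  1.1  -0.3 179.8] units [ 0.0053 -0.0015  0.8991]
```

View pics/w4.png

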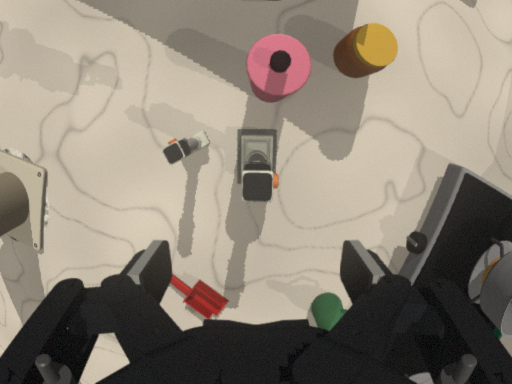

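The brush top is at (258,185) and the orange button at (276,181), square to the jaws. Container A is confirmed in the gap at (0.526,-0.255). Now I descend onto the handle and squeeze across the button.

>>> apply_moves(steps=[[[0.005,0,0.17],[0,0,0],1],[[0,0,0.17],[0,0,0],1],[[0,0,0.17],[0,0,0],1],[[0,0,0.17],[0,0,0],1],[[0,0,0.1],[0,0,0],1],[[0,0,0.07],[0,0,0],1],[[0,0,0.05],[0,0,0],1],[[0,0,0],[0,0,0],1]])

```text
clock: 14.4
eef_pos: [0.4846, 0.2405, 0.1816]
tool_rot: [0.582, 0.813, -0.002, -0.001]
ft_force: [1.4, -1.0, -0.2]
grip_width: 0.0857
grasp_force: 0.0
```

>>> apply_moves(steps=[[[0,0,0],[0,0,0],0.7],[[0,0,0],[0,0,0],0.55],[[0,0,0],[0,0,0],0.45],[[0,0,0],[0,0,0],0.35],[[0,0,0],[0,0,0],0.2],[[0,0,0],[0,0,0],0.1],[[0,0,0],[0,0,0],0.1],[[0,0,0],[0,0,0],0.1]])

```text
clock: 15.07
eef_pos: [0.4867, 0.2416, 0.1855]
tool_rot: [0.582, 0.813, 0.001, 0.001]
ft_force: [0.0, -0.7, 6.4]
grip_width: 0.0298
grasp_force: 59.7
```

```bash
python3 -c "from h import *;st()"
```

```text
t 15.0667 pos [0.4867 0.2416 0.1855] yaw_y 18.81 zaxis [ 0.0028  0.0015 -1.    ] F [ 0.  -0.7  6.4] w 0.0298 g 59.7 q [0.46 0.36 0.   1.21 0.   1.7 ]
```

>>> apply_moves(steps=[[[0,0,-0.02],[0,0,0],0.1],[[0,0,-0.05],[0,0,0],0.1],[[0,0,-0.06],[0,0,0],0.1],[[0,0,-0.06],[0,0,0],0.1],[[0,0,-0.06],[0,0,0],0.1],[[0,0,-0.05],[0,0,0],0.1],[[0,0,-0.03],[0,0,0],0.1],[[0,0,0],[0,0,0],0.1]])

```text
clock: 15.73
eef_pos: [0.4862, 0.2413, 0.2515]
tool_rot: [0.582, 0.813, 0.001, 0.0]
ft_force: [-0.4, -0.7, 0.8]
grip_width: 0.0297
grasp_force: 59.6
```

>>> apply_moves(steps=[[[0,0,0],[0,0,0],0.1],[[0,0,0],[0,0,0],0.1],[[0,0,0],[0,0,0],0.1],[[0,0,0],[0,0,0],0.1],[[0,0,0],[0,0,0],0.1],[[0,0,0],[0,0,0],0.1],[[0,0,0],[0,0,0],0.1],[[0,0,0],[0,0,0],0.1]])

```text
clock: 16.4
eef_pos: [0.4859, 0.2412, 0.2497]
tool_rot: [0.582, 0.813, 0.0, 0.0]
ft_force: [-0.0, -0.3, -0.4]
grip_width: 0.0294
grasp_force: 59.5
```

```bash
python3 -c "
from h import *;st();p,d=camera('scene');cv2.imwrite('pics/s3.png',cv2.resize(p[80:180,220:340,::-1],(600,500)))"
```

```text
t 16.4 pos [0.4859 0.2412 0.2497] yaw_y 18.81 zaxis [ 0.  0. -1.] F [-0.  -0.3 -0.4] w 0.0294 g 59.5 q [ 0.46  0.32  0.12  1.37 -0.    1.7 ]
```

View pics/s3.png

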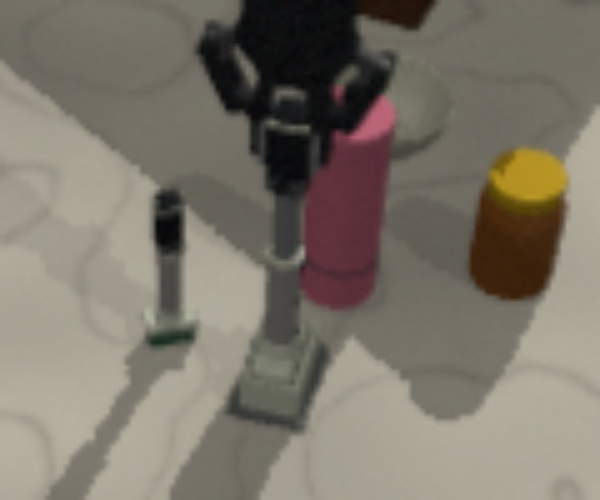

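The inner tube is exposed below the grip (285,220), so the handle is sliding and the head is still in the dock (270,380). About 64 mm out so far; the last 5 mm comes next.

>>> apply_moves(steps=[[[0,0,-0.01],[0,0,0],0.1],[[0,0,-0.01],[0,0,0],0.1],[[0,0,-0.006],[0,0,0],0.1],[[0,0,0],[0,0,0],0.1],[[0,0,0],[0,0,0],0.1],[[0,0,0],[0,0,0],0.1],[[0,0,0],[0,0,0],0.1],[[0,0,0],[0,0,0],0.1]])

```text
clock: 17.12
eef_pos: [0.4858, 0.241, 0.2553]
tool_rot: [0.582, 0.813, -0.0, 0.0]
ft_force: [-0.5, 0.0, 0.6]
grip_width: 0.0296
grasp_force: 59.6
```

>>> apply_moves(steps=[[[0,0,0],[0,0,0],0.1],[[0,0,0],[0,0,0],0.1],[[0,0,0],[0,0,0],0.1],[[0,0,0],[0,0,0],0.1],[[0,0,0],[0,0,0],0.1],[[0,0,0],[0,0,0],0.1],[[0,0,0],[0,0,0],0.1],[[0,0,0],[0,0,0],0.1]])

```text
clock: 17.78
eef_pos: [0.4858, 0.2411, 0.2551]
tool_rot: [0.582, 0.813, -0.0, 0.0]
ft_force: [-1.0, -0.5, 0.3]
grip_width: 0.0296
grasp_force: 59.6
```

```bash
python3 -c "
from h import *;st()"
```

```text
t 17.7833 pos [0.4858 0.2411 0.2551] yaw_y 18.8 zaxis [-1.e-04 -1.e-04 -1.e+00] F [-1.  -0.5  0.3] w 0.0296 g 59.6 q [ 0.46  0.32  0.13  1.38 -0.    1.7 ]
```

>>> apply_moves(steps=[[[0,0,0],[0,0,0],0.6],[[0,0,0],[0,0,0],0.8],[[0,0,0],[0,0,0],1],[[0,0,0],[0,0,0],1],[[0,0,0],[0,0,0],1],[[0,0,0],[0,0,0],1],[[0,0,0],[0,0,0],1],[[0,0,0],[0,0,0],1]])

```text
clock: 18.45
eef_pos: [0.4859, 0.2411, 0.2551]
tool_rot: [0.582, 0.813, 0.0, 0.0]
ft_force: [0.8, -0.0, -0.1]
grip_width: 0.0857
grasp_force: 0.0
```

>>> apply_moves(steps=[[[0,0,-0.08],[0,0,0],1],[[0,0,-0.16],[0,0,0],1],[[0,0,-0.18],[0,0,0],1],[[0,0,-0.18],[0,0,0],1],[[0,0,-0.05],[0,0,0],1],[[0,0,0],[0,0,0],1],[[0,0,0],[0,0,0],1],[[0,0,0],[0,0,0],1]])

```text
clock: 19.12
eef_pos: [0.4854, 0.2409, 0.3833]
tool_rot: [0.582, 0.813, -0.001, -0.001]
ft_force: [0.1, -0.1, -1.5]
grip_width: 0.0855
grasp_force: 0.0
```

Run:
```python
from h import *
st()
p,d=camera('wrist');P=wcloud(cal('wrist'),d);brush(p,P,.288)
s,ds=camera('scene');brush(s,cloud('scene',ds),.288)
a=cv2.resize(s[85:165,230:310,::-1],(400,400));b=cv2.resize(p[120:240,196:316,::-1],(400,400))
cv2.imwrite('pics/s4.png',np.hstack([a,b]))
```

```text
t 19.1167 pos [0.4854 0.2409 0.3833] yaw_y 18.8 zaxis [-0.0026 -0.0013 -1.    ] F [ 0.1 -0.1 -1.5] w 0.0855 g 0.0 q [ 0.46  0.32  0.46  1.71 -0.    1.7 ]
brush 1428 ((0.48256009817123413, 0.2396661639213562), (0.030323587357997894, 0.030023301020264626), 18.33554458618164) z 0.2861320759638716
orange 93 [0.49991485 0.24715789 0.26192558]
brush 69 ((0.486423522233963, 0.23976993560791016), (0.03100694715976715, 0.029341526329517365), 17.618247985839844) z 0.28692093866489304
orange 8 [0.50511729 0.24434332 0.26200427]
```

View pics/s4.png

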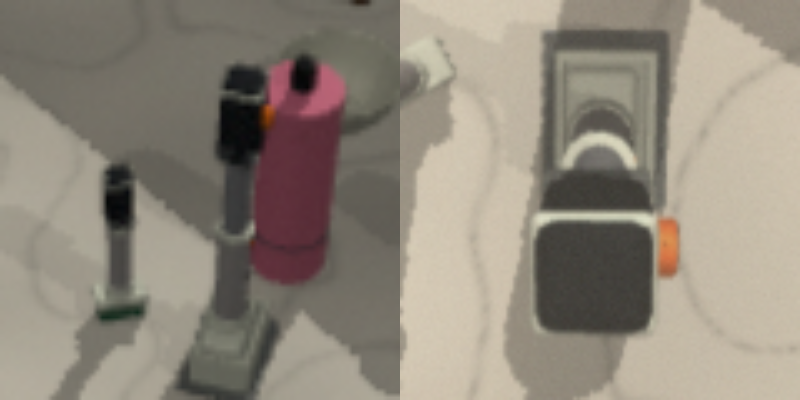

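The button stands about 24 px out against a 120 px (30 mm) grip, so fully out at ~6.3 mm, and the handle top has risen 69.7 mm: it is locked at the second stop. Next I turn 90° to grip the y faces.

>>> apply_moves(steps=[[[0,0,0],[0,0,-0.036],1],[[0,0,0],[0,0,-0.036],1],[[0,0,0],[0,0,-0.036],1],[[0,0,0],[0,0,-0.036],1],[[0,0,0],[0,0,-0.036],1],[[0,0,0],[0,0,-0.036],1],[[0,0,0],[0,0,-0.036],1],[[0,0,0],[0,0,-0.036],1]])

```text
clock: 19.88
eef_pos: [0.4854, 0.2409, 0.3835]
tool_rot: [0.165, 0.986, -0.001, -0.001]
ft_force: [-0.1, 0.8, -0.9]
grip_width: 0.0854
grasp_force: 0.0
```

>>> apply_moves(steps=[[[0,0,0],[0,0,-0.036],1],[[0,0,0],[0,0,-0.036],1],[[0,0,0],[0,0,-0.036],1],[[0,0,0],[0,0,-0.036],1],[[0,0,0],[0,0,-0.036],1],[[0,0,0],[0,0,-0.032],1],[[0,0,0],[0,0,0],1],[[0,0,0],[0,0,0],1]])

```text
clock: 20.55
eef_pos: [0.4855, 0.241, 0.3839]
tool_rot: [-0.162, 0.987, -0.0, -0.001]
ft_force: [0.1, -0.7, 0.4]
grip_width: 0.0855
grasp_force: 0.0
```

Run:
```python
from h import *
shift([.4855,.241,.252])
p,d=camera('wrist');P=wcloud(cal('wrist'),d);brush(p,P,.288)
```

```text
t 20.55 pos [0.4855 0.241  0.3839] yaw_y 108.66 zaxis [-0.0021 -0.001  -1.    ] F [ 0.1 -0.7  0.4] w 0.0855 g 0.0 q [0.46 0.32 0.47 1.72 0.   0.14]
tool shift mm [-3.000e-01  1.000e-01  1.319e+02] units [-1.500e-03  4.000e-04  6.595e-01]
brush 1438 ((0.48306411504745483, 0.2395477145910263), (0.03009685128927231, 0.030648792162537575), 18.69498634338379) z 0.286660870655088
orange 0
```

>>> apply_moves(steps=[[[0,0,0.15],[0,0,0],1],[[0,0,0.16],[0,0,0],1],[[0,0,0.16],[0,0,0],1],[[0.005,0,0.1],[0,0,0],1],[[0,0,0.06],[0,0,0],1],[[0,0,0.03],[0,0,0],1],[[0,0,0],[0,0,0],1],[[0,0,0],[0,0,0],1]])

```text
clock: 21.27
eef_pos: [0.4851, 0.2409, 0.2535]
tool_rot: [-0.163, 0.987, 0.0, 0.0]
ft_force: [0.4, -0.6, 1.0]
grip_width: 0.0852
grasp_force: 0.0
```

>>> apply_moves(steps=[[[0,0,0],[0,0,0],0.7],[[0,0,0],[0,0,0],0.55],[[0,0,0],[0,0,0],0.45],[[0,0,0],[0,0,0],0.35],[[0,0,0],[0,0,0],0.2],[[0,0,0],[0,0,0],0.1],[[0,0,0],[0,0,0],0.1],[[0,0,0],[0,0,0],0.1]])

```text
clock: 21.93
eef_pos: [0.4851, 0.2408, 0.2533]
tool_rot: [-0.163, 0.987, 0.0, 0.0]
ft_force: [0.1, 0.0, 0.8]
grip_width: 0.0296
grasp_force: 63.0
```

>>> apply_moves(steps=[[[0,0,-0.02],[0,0,0],0.1],[[0,0,-0.03],[0,0,0],0.1],[[0,0,-0.05],[0,0,0],0.1],[[0,0,-0.05],[0,0,0],0.1],[[0,0,-0.05],[0,0,0],0.1],[[0,0,-0.04],[0,0,0],0.1],[[0,0,-0.03],[0,0,0],0.1],[[0,0,-0.03],[0,0,0],0.1]])

```text
clock: 22.6
eef_pos: [0.485, 0.2409, 0.3141]
tool_rot: [-0.163, 0.987, 0.0, 0.0]
ft_force: [-0.8, -0.0, -4.6]
grip_width: 0.0288
grasp_force: 62.4
```

Run:
```python
from h import *
st()
s,ds=camera('scene')
cv2.imwrite('pics/s5.png',cv2.resize(s[60:180,210:330,::-1],(600,600)))
```

```text
t 22.6 pos [0.485  0.2409 0.3141] yaw_y 108.8 zaxis [ 7.e-04  4.e-04 -1.e+00] F [-0.8 -0.  -4.6] w 0.0288 g 62.4 q [0.46 0.31 0.27 1.53 0.   0.13]
```

View pics/s5.png

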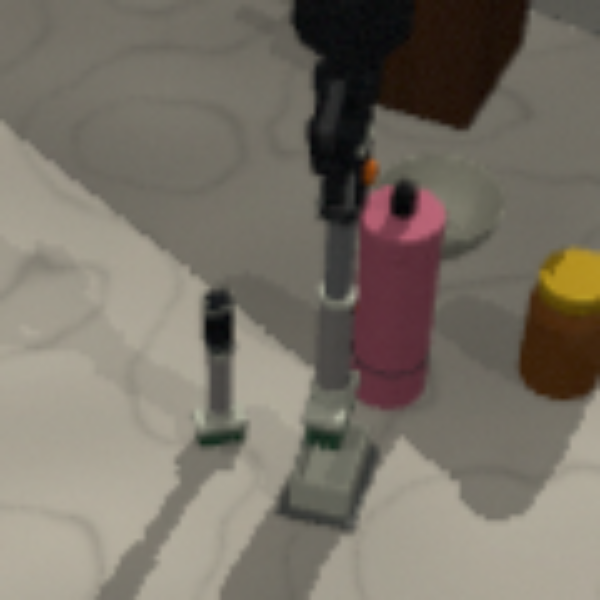

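The whole brush has risen: green bristles at (325,437) are clear of the dock and the button is still out at (371,170). I raise it a bit more and let it settle.

>>> apply_moves(steps=[[[0,0,-0.03],[0,0,0],0.1],[[0,0,-0.04],[0,0,0],0.1],[[0,0,-0.04],[0,0,0],0.1],[[0,0,-0.04],[0,0,0],0.1],[[0,0,-0.03],[0,0,0],0.1],[[0,0,-0.02],[0,0,0],0.1],[[0,0,0],[0,0,0],0.1],[[0,0,0],[0,0,0],0.1]])

```text
clock: 23.32
eef_pos: [0.485, 0.2409, 0.3533]
tool_rot: [-0.163, 0.987, 0.0, 0.0]
ft_force: [-0.2, -0.4, -3.8]
grip_width: 0.0292
grasp_force: 62.5
```

>>> apply_moves(steps=[[[0,0,0],[0,0,0],0.1],[[0,0,0],[0,0,0],0.1],[[0,0,0],[0,0,0],0.1],[[0,0,0],[0,0,0],0.1],[[0,0,0],[0,0,0],0.1],[[0,0,0],[0,0,0],0.1],[[0,0,0],[0,0,0],0.1],[[0,0,0],[0,0,0],0.1]])

```text
clock: 23.98
eef_pos: [0.4849, 0.2408, 0.3531]
tool_rot: [-0.163, 0.987, -0.0, -0.0]
ft_force: [-0.4, -0.6, -3.0]
grip_width: 0.0294
grasp_force: 62.5
```

Run:
```python
from h import *
o,_=st();print(abs(o['joint_vel']).max())
s,d=camera('scene');P=cloud('scene',d)
q=s.astype(int);m=(q[...,0]-q[...,2]>70)&(q[...,0]-q[...,1]>40)&(np.linalg.norm(P[...,:2]-(.505,.248),axis=-1)<.03)&(P[...,2]>.2);print('orange',P[m].mean(0))
# axis/tilt of tube
for lo,hi in [(.12,.17),(.18,.22),(.24,.29)]:
    m=(np.linalg.norm(P[...,:2]-(.487,.238),axis=-1)<.03)&(P[...,2]>lo)&(P[...,2]<hi);print(lo,np.median(P[m],0).round(4))
print(bot.job_done())
```

```text
t 23.9833 pos [0.4849 0.2408 0.3531] yaw_y 108.8 zaxis [-0. -0. -1.] F [-0.4 -0.6 -3. ] w 0.0294 g 62.5 q [0.46 0.31 0.37 1.63 0.   0.13]
0.0024299547707255817
orange [0.502637   0.24345932 0.36077476]
0.12 [0.4924 0.2264 0.1438]
0.18 [0.4904 0.2308 0.1991]
0.24 [0.4897 0.2331 0.2622]
the job is handed in; nothing more can be done
None
```

I handed the job in at 24 s: the steel container stands in the tray gap, the brush handle is locked at the second stop, and the arm is holding the brush upright and still, with its foot about 70 mm above the dock's rim.

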